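Load the toll-card hopper and key the lane open

TASK

Put the thick pack of toll cards flat on the floor of the card hopper, then set the follower weight flat on top of it, grip bar up, both square between the corner guides. Then, on the lane box, press the large round key, the square key and the long bar key in that order, one at a time, each fully down and let back up; press no key before the hopper is loaded, and never the triangle, cross or small round key. Leave the other things on the counter where they are.

Things in the scene. Friction and masses are not known exactly. Their poses are not given: they have to be found in the camera images.
- pack: Thick pack of pale toll cards, one rigid block 86 (x) x 54 (y) x 30 (z) mm, 0.13 to 0.27 kg, lying flat on the counter. Origin at the centre of its underside, z up. Turned half round it is the same.
- follower: Follower weight: flat dark steel plate 86 (x) x 54 (y) x 8 (z) mm with an upright black grip bar on top, 44 (x) x 14 (y) mm and 24 mm high (top at z = 32). Origin at the centre of the plate's underside, z up; it may lie half a turn either way.
- hopper_seat (a point): Centre of the fixed card hopper's floor, 12 mm above the counter; x along its long side. Black base 135 x 105 mm; four aluminium corner guides rise 50 mm above this floor, with flared lips to 58 mm. Space inside the guides: 91 (x) x 59 (y) mm. Between guides the long sides (facing +-y) are open over 63 mm, the short sides over 34 mm.
- lane_box: Fixed grey box 215 (x) x 150 (y) x 40 (z) mm, origin at the centre of its underside. On top six off-white keys on black 56 mm square bezels, 3 rows 66 mm apart in x by 2 columns 66 mm apart in y; which key is where varies. Key tops are 58 mm above the counter, 12 mm above the bezels.
- key_round_top (a point): Centre of the top of the key: 32 mm diameter disc (the LARGE round key). Moves down with the key.
- key_round (a joint): Travel of that spring key (m): 0 up, 0.007 fully down (about 5 N); it springs back.
- key_square_top (a point): Centre of the top of the key: 29 x 29 mm square cap. Moves down with the key.
- key_square (a joint): Travel of that spring key (m): 0 up, 0.007 fully down (about 5 N); it springs back.
- key_bar_top (a point): Centre of the top of the key: long narrow bar cap, 46 mm along its x, 15 mm along its y. Moves down with the key.
- key_bar (a joint): Travel of that spring key (m): 0 up, 0.007 fully down (about 5 N); it springs back.
- key_triangle_top (a point): Centre of the top of the key: three-sided cap, about 35 mm a side (not to be pressed). Moves down with the key.
- key_triangle (a joint): Travel of that spring key (m): 0 up, 0.007 fully down (about 5 N); it springs back.
- key_cross_top (a point): Centre of the top of the key: plus-shaped cap, 36 mm across, arms 11 mm wide (not to be pressed). Moves down with the key.
- key_cross (a joint): Travel of that spring key (m): 0 up, 0.007 fully down (about 5 N); it springs back.
- key_small_top (a point): Centre of the top of the key: 15 mm diameter disc (the SMALL round key, not to be pressed). Moves down with the key.
- key_small (a joint): Travel of that spring key (m): 0 up, 0.007 fully down (about 5 N); it springs back.
- mouse: Bystander: black computer mouse, about 80 x 62 x 34 mm. Origin at the centre of its underside.
- thin_bundle: Bystander: thin paper-banded bundle of toll cards, 86 x 54 x 10 mm (not the pack). Origin at the centre of its underside.
- spray: Bystander: white spray bottle with trigger head, 72 mm diameter, 140 mm tall. Origin at the centre of its underside.
- stapler: Bystander: black stapler, 130 x 36 x 50 mm. Origin at the centre of its underside.
- radio: Bystander: black hand radio lying flat, 120 x 58 x 34 mm plus aerial. Origin at the centre of its underside.
- mug: Bystander: white mug, 80 mm diameter, 90 mm tall. Origin at the centre of its underside.
- stamp: Bystander: wooden hand stamp, 50 x 32 mm block with a turned handle, 62 mm tall. Origin at the centre of its underside.

How it is judged:
By the outcome, as a careful person would: the job done as asked, in the order asked, and still so for the second after the job is handed in, with the robot touching nothing.
It also fails if it takes over 72 s, if anything falls off the work surface, if the arm or the gripper's body presses on something with over 40 N, if the wrist force passes 120 N, or if a joint passes its speed limit or range.

ROBOT

A 6-joint arm with a two-finger parallel gripper is mounted at the origin on the work surface. World frame = base frame: x ahead of the robot, y to its left, z up, the work surface at z = 0. Lengths are in m, angles in rad, forces in N, time in s.
With the tool pointing down it reaches from about 0.25 to 0.775 m from the base axis. Payload 4 kg.
Tool frame: the origin (TCP) lies midway between the tips of the shut fingers; the grasp point (between the pads) lies 19 mm behind it; z points along the fingers, y is the line along which they close (so a half turn about z gives the same grasp; the last joint's range is limited). The gripper opens to 94 mm and grips with 3 to 60 N. Pads are 16 mm wide; open, the fingers measure 119 mm over their backs; the gripper's body (75 mm by 177 mm) begins 78 mm behind the grasp point.
Start: joints at [-1.447, 0.087, 1.371, -0, 1.684, -0.103], TCP at [0.124, -0.536, 0.206] pointing down, gripper open.
Joint ranges: [-3.1, 3.1], [-0.76, 2.03], [0.27, 2.55], [-1.08, 4.22], [0.17, 2.65], [-2.57, 2.57]. Speed limits (rad/s): [2.79, 2.79, 3.14, 3.14, 3.14, 3.14].

INTERFACE

Orientations are given as [roll, pitch, yaw] about the fixed x, y, z axes, in that order (R = Rz(yaw) Ry(pitch) Rx(roll)).
In Python, from bench import robot gives the robot as it stands. The module is installed in compiled form; this text tells all that it offers.
- The arm moves only by the tool arm_command, never from a script. Its argument "targets" is a list of rows, each a list of 4 numbers: the shift along the world's x, y, z as a fraction of full scale, then the turn about the world's z as a fraction of full scale. A call has 1 to 8 rows; each row is the pose to reach, as a shift and turn from the pose commanded when the call began; what a row does not reach only later rows make up. Full scale, the value 1, is 0.5 m for a shift and 120 degrees for a turn. A row lasts 1/12 s, in which the tool goes at most 41.7 mm and 7.16 degrees, less where a joint would pass 70% of its speed; a pose out of reach is approached as far as the arm can. A call with a number of a shift or a turn outside -1 to 1 is refused whole. A call with a gripper value outside its range is refused whole. "claw" is the closure, from 0 (fully open) to 1 (shut), set as the call begins (left out, the last holds). The fingers move at their own pace and stop on an object; the grip force is fixed at half the most. Time passes only in rows, so rows that repeat a pose let the fingers close. It gives the time, the measured TCP pose, the force, the opening and the grip force at its end, in the units of the state.
- robot.get_obs(): the state, without advancing time (a new reading comes with each control period).
- robot.snapshot(name): name is "side" or "top"; returns the picture (480x640x3 uint8, red, green, blue); there is no depth.
- robot.camera_info(name): a dict with "vfov" (degrees; the focal length in pixels is half the picture's height over the tangent of half this angle, whatever the lens; pixels are square), "cx", "cy" (the principal point, pixels), "extrinsics" (4x4, takes a point from camera to world coordinates). Camera axes: x right, y up, looking along -z (the intrinsics and any distortion apply to the point x, -y, -z); pixel columns grow to the right and rows downward; lengths in m; the calibration is good to about 2 mm. A picture is of the moment at which its call begins. camera_info takes no time and is no camera call.
- robot.close_job(): hands the job in; it is judged then, once.
The state is a dict: "time": time; "joint_positions": joint angles; "qvel": joint speeds; "joint_torque": joint torques, N m; "tool_pos": TCP position; "ee_rot": TCP orientation; "wrist_force": force on the tool from outside, world axes, zero at the start; "wrist_torque": the same for the moment, N m; "width": finger opening in m; "finger_force": force on a finger pad.
Only numpy, scipy, OpenCV 4.12 (cv2) and the standard library are available. Lean on these libraries where they do the work, as an engineer would, in place of code of your own. Each camera call takes 0.05 s, during which the arm holds its last target. There are 200 camera calls.

## Working session

There is one attempt and no reset: what is moved stays moved. The work goes in short steps, Python scripts to look and compute and a tool call to move; the robot and the scene stay as the last step left them, time stands still between calls to the robot, and variables do not carry over. Pictures are saved under pics/ and viewed, at most 10 in all, crops included, and the job is handed in when it is done.

Besides the shell and the picture viewer there is one more tool, called after "Call:" by a JSON object that holds its "method" and its "body". arm_command: Moves the arm, as the interface text tells. Shift numbers are shares of 0.5 m and turn numbers shares of 120 degrees, none past 1 either way. Its arguments: {"type":"object","properties":{"targets":{"type":"array"},"claw":{"type":"number"}},"required":["targets"]}

```bash
mkdir -p pics; python3 - <<'E'
from bench import robot
import cv2,numpy as np
for n in("top","side"):
    im=robot.snapshot(n);cv2.imwrite(f"pics/{n}0.png",im[:,:,::-1])
    print(n,robot.camera_info(n))
o=robot.get_obs();print(o)
E
```

```text
top {'vfov': 55.928840636177505, 'cx': 321.9392348012067, 'cy': 242.61430713785614, 'extrinsics': array([[-0.0213191 ,  0.99440729, -0.10343909,  0.42026718],
       [-0.99976541, -0.0216001 , -0.0015971 ,  0.00438467],
       [-0.00382247,  0.10338077,  0.99463451,  1.18963246],
       [ 0.        ,  0.        ,  0.        ,  1.        ]])}
side {'vfov': 45.10525739031541, 'cx': 324.45204957137696, 'cy': 244.4861730131385, 'extrinsics': array([[-0.96014929,  0.20576301, -0.18914258,  0.27601955],
       [-0.27941266, -0.69101336,  0.66665516,  0.87721867],
       [ 0.00647292,  0.69293731,  0.72096878,  1.00421565],
       [ 0.        ,  0.        ,  0.        ,  1.        ]])}
{'time': 0.1, 'joint_positions': array([-1.44709755e+00,  8.78840598e-02,  1.37206247e+00, -2.90139996e-05,
        1.68359770e+00, -1.03076235e-01]), 'qvel': array([-4.10221735e-06, -1.13733285e-03, -4.44392211e-03,  1.81298113e-03,
        8.21377732e-04,  1.25764151e-03]), 'joint_torque': array([ 2.64526447e-03, -3.41252303e+01, -3.03301263e+01,  7.19564455e-02,
        3.04519082e-02, -9.68078984e-05]), 'tool_pos': array([ 0.12359858, -0.53543828,  0.20444022]), 'ee_rot': array([-3.13964847e+00, -1.72122365e-04,  2.26771606e-01]), 'wrist_force': array([1.33392869, 0.34151739, 0.09548846]), 'wrist_torque': array([ 0.01353742,  0.01245731, -0.00364326]), 'finger_force': 0.0, 'width': 0.09429958242482933}
```

View pics/top0.png

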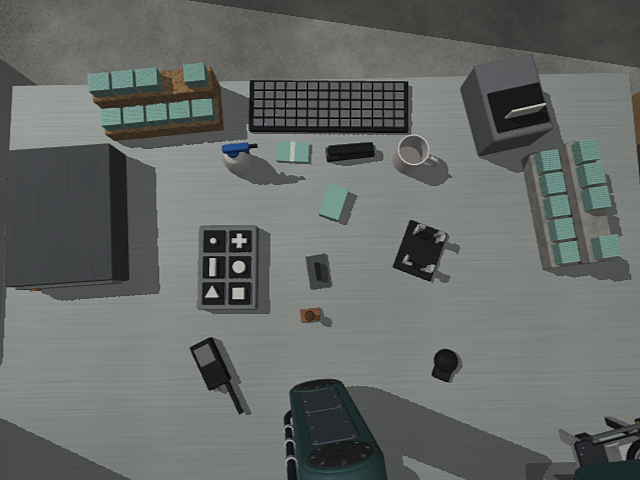

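View pics/side0.png

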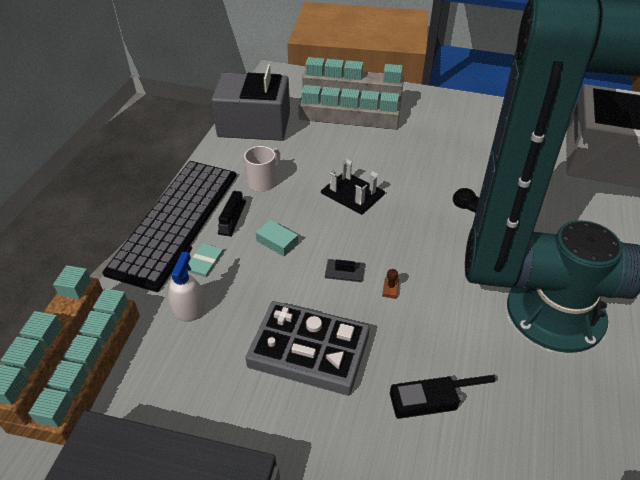

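The top view shows the pack at (336,202), the follower at (318,271) and the hopper at (421,250). The lane box keys there are bar (213,267), round (238,267) and square (238,293). The side view agrees. Next I measure.

```bash
cat > h.py <<'E'
import cv2,numpy as np
from bench import robot
def cam(n):
    c=robot.camera_info(n);return 240/np.tan(np.radians(c["vfov"])/2),c["cx"],c["cy"],c["extrinsics"]
def ray(n,uv,z):
    f,cx,cy,E=cam(n);uv=np.atleast_2d(np.float64(uv))
    d=np.c_[(uv[:,0]-cx)/f,-(uv[:,1]-cy)/f,-np.ones(len(uv))]@E[:3,:3].T
    return (E[:3,3]+d*((z-E[2,3])/d[:,2])[:,None])[:,:2]
def comps(n,im,mask,z,box,amin=20):
    m=np.zeros(mask.shape,np.uint8);x0,y0,x1,y1=box;m[y0:y1,x0:x1]=mask[y0:y1,x0:x1]
    cs,_=cv2.findContours(m,cv2.RETR_EXTERNAL,cv2.CHAIN_APPROX_NONE)
    for c in sorted(cs,key=cv2.contourArea,reverse=True):
        if cv2.contourArea(c)<amin: continue
        w=ray(n,c[:,0],z);r=cv2.minAreaRect((w*1000).astype(np.float32))
        b=cv2.boxPoints(r);e=[b[1]-b[0],b[2]-b[1]];l=max(e,key=np.linalg.norm)
        M=cv2.moments(c);cen=ray(n,[M["m10"]/M["m00"],M["m01"]/M["m00"]],z)[0]*1000
        print(n,"rect c",np.round(r[0],1),"size",np.round(sorted(r[1]),1),"long ang",round(np.degrees(np.arctan2(l[1],l[0]))%180,1),"centroid",np.round(cen,1),"px",np.round([M["m10"]/M["m00"],M["m01"]/M["m00"]],1))
E
python3 - <<'E'
from h import *
t=cv2.imread("pics/top0.png");s=cv2.imread("pics/side0.png")
ht,hs=[cv2.cvtColor(i,cv2.COLOR_BGR2HSV) for i in(t,s)]
teal=lambda h,v:((h[:,:,0]>70)&(h[:,:,0]<100)&(h[:,:,1]>50)&(h[:,:,2]>v)).astype(np.uint8)
print(ht[202,336],hs[232,280],ht[217,326],hs[248,275],ht[271,307],ht[271,320])
print("pack");comps("top",t,teal(ht,110),.03,(310,175,370,235));comps("side",s,teal(hs,110),.03,(250,215,305,260))
print("keys")
w=lambda h,v:((h[:,:,2]>v)&(h[:,:,1]<60)).astype(np.uint8)
comps("top",t,w(ht,150),.058,(203,230,253,306));comps("side",s,w(hs,170),.058,(252,302,368,388))
f=lambda I,x0,y0,x1,y1:cv2.resize(I[y0:y1,x0:x1],(400,300),interpolation=cv2.INTER_CUBIC)
cv2.imwrite("pics/c1.png",np.vstack([np.hstack([f(t,380,210,460,290-20),f(s,310,150,390,210)]),np.hstack([f(t,290,245,350,290),f(s,315,250,375,295)])]))
E
```

```text
[ 82  60 153] [ 82  69 169] [84 71 50] [ 81  78 117] [ 70   7 114] [ 0  0 29]
pack
top rect c [649.  -25.7] size [52.7 85.4] long ang 160.3 centroid [648.6 -25.7] px [333.3 201.2]
side rect c [648.5 -14.6] size [ 74.3 100. ] long ang 160.2 centroid [652.5 -16. ] px [274.6 236.2]
keys
top rect c [416.4 218.9] size [24.7 27.4] long ang 88.8 centroid [416.3 218. ] px [237.9 293. ]
top rect c [482.4 216.4] size [27.6 27.7] long ang 179.8 centroid [482.9 216.9] px [238.3 266.3]
top rect c [483.8 284.1] size [12.5 42.9] long ang 0.2 centroid [482.6 283.6] px [211.7 267. ]
top rect c [547.9 216.3] size [28.3 28.9] long ang 44.1 centroid [548.8 216.5] px [238.4 240.1]
top rect c [422.8 284.8] size [24.8 29.9] long ang 88.8 centroid [418.8 284.3] px [211.3 292.6]
side rect c [418.9 218.1] size [27.1 28. ] long ang 89.6 centroid [418.9 218.4] px [345.  330.5]
side rect c [484.7 217.3] size [26.2 27.1] long ang 106.5 centroid [484.9 217.1] px [313.4 322.4]
side rect c [486.2 283. ] size [13.7 43.4] long ang 0.2 centroid [486.1 283.1] px [302.8 348.9]
side rect c [417.5 280.5] size [26.5 30.3] long ang 146.7 centroid [419.9 283.9] px [335.7 357.5]
side rect c [551.  215.3] size [27.5 30. ] long ang 45.8 centroid [551.  215.6] px [282.5 314.3]
side rect c [551.8 282.2] size [11.7 11.8] long ang 109.7 centroid [552.2 281.6] px [270.9 340.1]
```

View pics/c1.png

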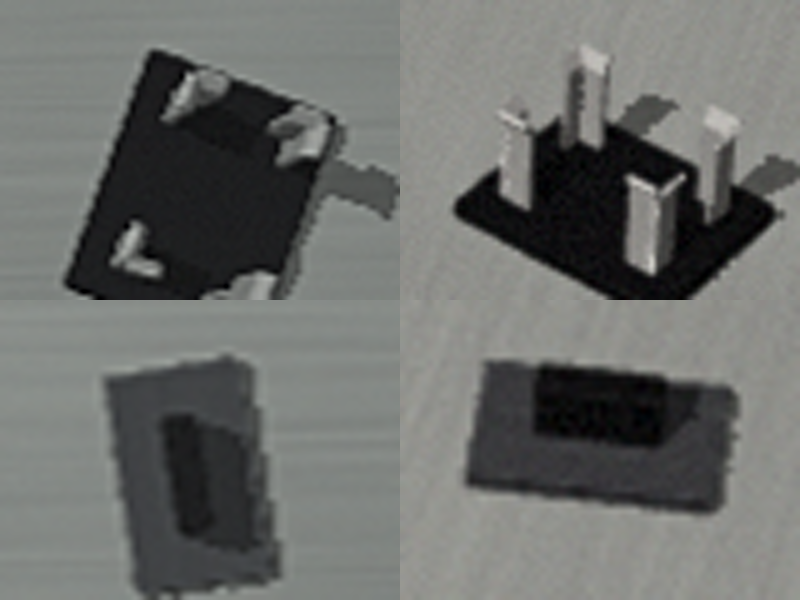

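```bash
python3 - <<'E'
from h import *
t=cv2.imread("pics/top0.png");s=cv2.imread("pics/side0.png")
ht,hs=[cv2.cvtColor(i,cv2.COLOR_BGR2HSV) for i in(t,s)]
print("pack side");
for v in(135,150):comps("side",s,((hs[:,:,1]>50)&(hs[:,:,2]>v)).astype(np.uint8),.03,(250,215,305,260))
print("foll rows V");print(ht[265,302:336,2]);print(ht[276,302:336,2]);print(hs[265,322:370,2]);print(hs[275,322:370,2])
print("bar")
for v in(35,45):
  comps("top",t,(ht[:,:,2]<v).astype(np.uint8),.032,(305,252,335,290))
  comps("side",s,(hs[:,:,2]<v).astype(np.uint8),.032,(330,252,372,275))
print("hopper V",ht[245,395:455,2])
K=np.ones((25,25),np.uint8)
for n,im,h,b in(("top",t,ht,(385,210,460,290)),("side",s,hs,(312,170,392,215))):
  for v in(28,38): comps(n,im,(h[:,:,2]<v).astype(np.uint8),.012,b,200)
E
```

```text
pack side
side rect c [652.3 -26.3] size [54.4 84.8] long ang 160.0 centroid [651.9 -25.4] px [276.1 233.6]
side rect c [652.4 -26.8] size [53.1 84.3] long ang 159.9 centroid [651.9 -25.8] px [276.2 233.4]
foll rows V
[137 138 139 143 123  81  65  68  69  68  72  74  53  28  31  31  31  31
  42  48  46  44  46  45  61  69  74 122 143 140 141 140 140 140]
[139 139 138 139 141 147 114  68  68  69  68  68  71  66  41  31  32  31
  33  37  47  46  46  49  45  44  65  83  81 120 140 136 136 135]
[146 144 145 147 121  64  58  60  60  60  57  59  54  26  10   8  10  16
   9  16   9   8  14   6  17  14  17  13  17  25  19  26  20  34  35  32
  32  42  61  55  60  59  64  87 143 147 147 141]
[152 146 122  65  56  57  59  60  61  60  62  60  60  65  56  58  57  60
  56  61  61  63  55  58  59  58  59  61  56  57  57  60  60  63  61  57
  54  65  62  57  65  79 105 138 144 147 145 142]
bar
top rect c [468.1  17.9] size [11.8 42.4] long ang 8.3 centroid [468.3  18.2] px [317.9 270.9]
side rect c [465.4  28.2] size [31.1 53.3] long ang 6.9 centroid [466.7  28. ] px [345.7 265.6]
top rect c [468.2  17.3] size [15.6 46.6] long ang 8.3 centroid [468.2  17.6] px [318.1 270.9]
side rect c [464.5  28.1] size [32.5 56. ] long ang 7.1 centroid [466.  28.] px [346.  265.7]
hopper V [136 136 136 140 129  78  17  29  33  31  31  29  31  32  30  33  31  30
  30  32  31  31  32  30  30  30  33  32  33  31  32  30  32  33  31  30
  30  31  32  29  32  29  32  32  32  27  21  16  52  80  85  85  83  83
  82  82  81  82  83  83]
top rect c [ 517.6 -248.5] size [103. 134.] long ang 157.8 centroid [ 514.2 -243.4] px [417.7 251.4]
side rect c [ 519.5 -244.9] size [107.9 136.3] long ang 157.7 centroid [ 514.5 -237.6] px [353.7 193.8]
side rect c [ 519.3 -245.4] size [110.2 137. ] long ang 157.7 centroid [ 514.7 -237.9] px [353.6 193.7]
```

```bash
python3 - <<'E'
from h import *
t=cv2.imread("pics/top0.png");s=cv2.imread("pics/side0.png")
a=cv2.resize(t[214:286,385:457],(576,576),interpolation=cv2.INTER_CUBIC)[:, :400+160]
b=cv2.resize(s[152:216,316:388],(576,512),interpolation=cv2.INTER_CUBIC)
b=cv2.copyMakeBorder(b,0,64,0,0,cv2.BORDER_CONSTANT)
cv2.imwrite("pics/hop_t.png",np.clip(a*1.4,0,255));cv2.imwrite("pics/hop_s.png",np.clip(b*1.4,0,255))
E
```

```text
[ WARN:0@0.760] global loadsave.cpp:1063 imwrite_ Unsupported depth image for selected encoder is fallbacked to CV_8U.
```

View pics/hop_t.png

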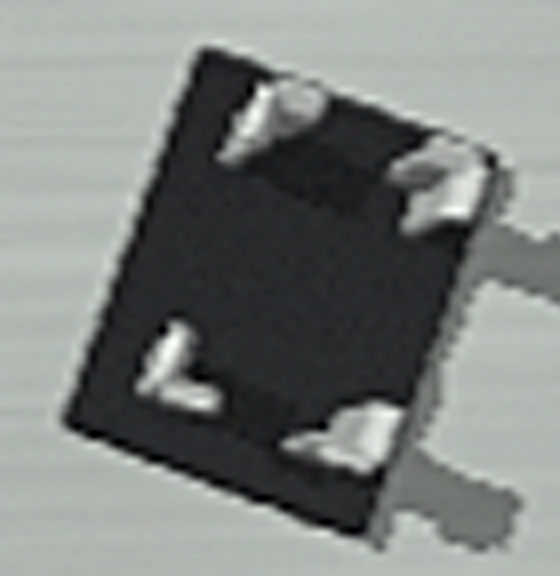

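View pics/hop_s.png

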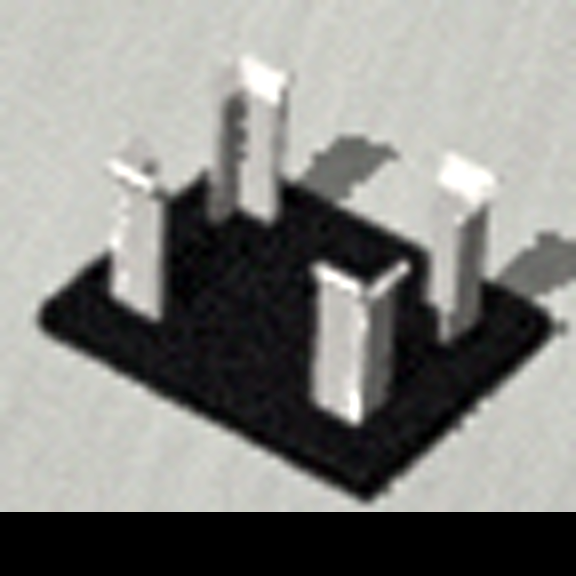

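Both crops show the base outline and four corner guides. In the top crop the base corners are near (205,48), (497,155), (380,545) and (65,425) px at 8x. I fit the base edges, near edges at z=0 and far edges at z=0.012.

```bash
python3 - <<'E'
from h import *
for n,(x0,y0,x1,y1) in(("top",(387,212,459,288)),("side",(312,150,394,222))):
    im=cv2.cvtColor(cv2.imread(f"pics/{n}0.png"),cv2.COLOR_BGR2GRAY)[y0:y1,x0:x1]
    k=8;b=cv2.resize(im,None,fx=k,fy=k,interpolation=cv2.INTER_CUBIC)
    cs,_=cv2.findContours((b<62).astype(np.uint8),cv2.RETR_EXTERNAL,cv2.CHAIN_APPROX_NONE)
    c=max(cs,key=cv2.contourArea)[:,0];px=(c+.5)/k-.5+[x0,y0]
    for ang in(-22.0,-22.6):
        a=np.radians(ang);u=np.array([np.cos(a),np.sin(a)]);v=np.array([-u[1],u[0]]);c0=np.array([.518,-.248])
        W0,W1=ray(n,px,0)-c0,ray(n,px,.012)-c0
        r={}
        for nm,W,d,o in(("-u",W0,-u,v),("+v",W0,v,u),("+u",W1,u,v),("-v",W1,-v,u)):
            p,q=W@d,W@o;h=.038 if d@u else .05
            m=(abs(q)<h)&(p>(.058 if abs(d@u)>.5 else .043))
            e=np.percentile(p[m],60);f=np.abs(p-e)<.0025
            f&=m;g=np.polyfit(q[f],p[f],1);r[nm]=1000*g[1];print(nm,round(1000*g[1],1),"slope deg",round(np.degrees(g[0]),2),end="; ")
        cen=c0*1000+u*(r["+u"]-r["-u"])/2+v*(r["+v"]-r["-v"])/2
        print("\n",n,ang,"centre",cen.round(1),"L",round(r["+u"]+r["-u"],1),"W",round(r["+v"]+r["-v"],1))
E
```

```text
-u 65.8 slope deg -0.52; +v 49.6 slope deg -0.24; +u 67.1 slope deg 0.16; -v 53.1 slope deg 0.19; 
 top -22.0 centre [ 517.9 -249.8] L 132.9 W 102.7
-u 65.8 slope deg 0.1; +v 49.6 slope deg 0.36; +u 67.1 slope deg -0.36; -v 53.1 slope deg -0.29; 
 top -22.6 centre [ 517.9 -249.8] L 132.9 W 102.8
-u 62.0 slope deg -0.27; +v 48.0 slope deg -0.36; +u 69.2 slope deg 0.38; -v 52.5 slope deg 0.22; 
 side -22.0 centre [ 520.5 -251.4] L 131.1 W 100.5
-u 62.0 slope deg 0.34; +v 48.0 slope deg 0.23; +u 69.2 slope deg -0.13; -v 52.4 slope deg -0.24; 
 side -22.6 centre [ 520.5 -251.4] L 131.1 W 100.4
```

Call:
{"method": "arm_command", "body": {"targets": [[0.46,0.45,0,-0.2],[0.46,0.45,0,-0.2],[0.46,0.45,0,-0.2],[0.46,0.45,0,-0.2],[0.46,0.45,0,-0.2],[0.46,0.45,0,-0.2],[0.46,0.45,0,-0.2],[0.46,0.45,0,-0.2]], "claw": 0}}

```text
time: 0.77
tool_pos: [0.3548, -0.3086, 0.2051]
ee_rot: [-3.141, 0.0, -0.191]
wrist_force: [0.3, -0.7, -0.2]
width: 0.0942
finger_force: 0.0
```

Call:
{"method": "arm_command", "body": {"targets": [[0.46,0.45,0,-0.075],[0.46,0.45,0,-0.075],[0.46,0.45,0,-0.075],[0.46,0.45,0,-0.075],[0.46,0.45,0,-0.075],[0.46,0.45,0,-0.075],[0.46,0.45,0,-0.075],[0.46,0.45,0,-0.075]]}}

```text
time: 1.43
tool_pos: [0.5848, -0.0835, 0.2047]
ee_rot: [-3.141, 0.001, -0.348]
wrist_force: [0.4, -0.8, 0.2]
width: 0.0941
finger_force: 0.0
```

Call:
{"method": "arm_command", "body": {"targets": [[0.131,0.115,0,0],[0.131,0.115,0,0],[0.131,0.115,-0.08,0],[0.131,0.115,-0.16,0],[0.131,0.115,-0.24,0],[0.131,0.115,-0.32,0],[0.131,0.115,-0.37,0],[0.131,0.115,-0.4,0]]}}

```text
time: 2.1
tool_pos: [0.6453, -0.0278, -0.0001]
ee_rot: [3.139, 0.01, -0.349]
wrist_force: [-18.5, -0.7, 116.5]
width: 0.0943
finger_force: 68.8
```

Call:
{"method": "arm_command", "body": {"targets": [[0,0,0,0],[0,0,0,0],[0,0,0,0],[0,0,0,0],[0,0,0,0],[0,0,0,0],[0,0,0,0],[0,0,0,0]], "claw": 1}}

```text
time: 2.77
tool_pos: [0.6495, -0.0282, 0.0059]
ee_rot: [-3.141, -0.001, -0.349]
wrist_force: [0.9, 2.3, -1.0]
width: 0.0539
finger_force: 30.0
```

Call:
{"method": "arm_command", "body": {"targets": [[0,0,0.04,0],[0,0,0.1,0],[0,0,0.18,0],[0,0,0.24,0],[0,0,0.28,0],[0,0,0.3,0],[0,0,0.3,0],[0,0,0.3,0]]}}

```text
time: 3.43
tool_pos: [0.6487, -0.0285, 0.1543]
ee_rot: [3.141, 0.002, -0.349]
wrist_force: [-0.4, -0.1, -3.2]
width: 0.0537
finger_force: 30.0
```

```bash
python3 - <<'E'
from h import *
o=robot.get_obs();print(o["tool_pos"],o["ee_rot"],o["wrist_force"],o["width"])
s=robot.snapshot("side")[:,:,::-1].copy();t=robot.snapshot("top")[:,:,::-1].copy()
cv2.imwrite("pics/side1.png",s);cv2.imwrite("pics/top1.png",t)
cv2.imwrite("pics/lift.png",np.hstack([cv2.resize(s[130:280,200:350],(400,400)),cv2.resize(t[130:280,260:410],(400,400))]))
E
```

```text
[ 0.64868153 -0.02845638  0.15431584] [ 3.14102108e+00  1.51683582e-03 -3.49198741e-01] [-0.44345445 -0.05660614 -3.16335031] 0.053707822398822984
```

View pics/lift.png

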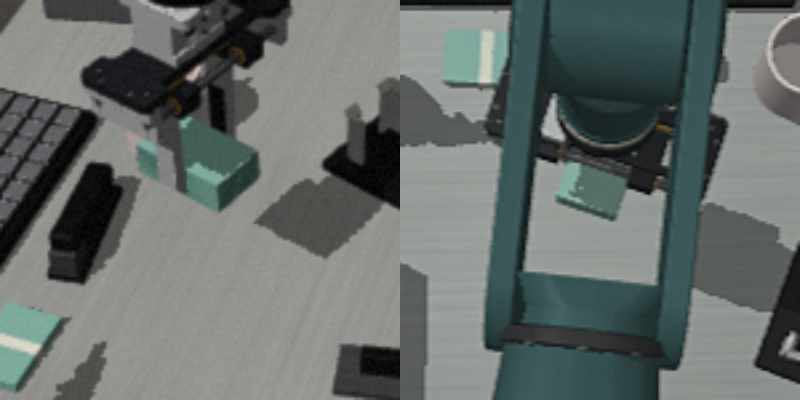

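The pack is held level with no tilt. Side crop shows its lower near corner at about (220,210). Top crop shows the underside edge from (558,200) to (612,218). I check these against the tool position.

```bash
python3 - <<'E'
from h import *
p=np.array([.6487,-.0285]);a=np.radians(-20);u=np.array([np.cos(a),np.sin(a)]);v=np.array([-u[1],u[0]])
z=.1483
for n,q,su,sv in(("side",(282.4,208.8),-1,1),("top",(339.3,211.7),-1,-1),("top",(319.2,205),-1,1)):
    c=ray(n,q,z)[0]-su*.043*u-sv*.027*v;d=(c-p)*1000
    print(n,"implied centre",(c*1000).round(1),"du,dv from tool",(d@u).round(1),(d@v).round(1))
E
```

```text
side implied centre [649.9 -31.8] du,dv from tool 2.2 -2.7
top implied centre [649.8 -25.3] du,dv from tool -0.1 3.4
top implied centre [648.2 -29.5] du,dv from tool -0.1 -1.1
```

Call:
{"method": "arm_command", "body": {"targets": [[-0.261,-0.442,0,-0.019],[-0.261,-0.442,0,-0.019],[-0.261,-0.442,0,-0.019],[-0.261,-0.442,0,-0.019],[-0.261,-0.442,0,-0.019],[-0.261,-0.442,0,-0.019],[-0.261,-0.442,0,-0.019],[-0.261,-0.442,0,-0.019]]}}

```text
time: 4.2
tool_pos: [0.5162, -0.2514, 0.1531]
ee_rot: [-3.141, 0.004, -0.394]
wrist_force: [0.2, 0.3, -2.9]
width: 0.0536
finger_force: 30.0
```

Call:
{"method": "arm_command", "body": {"targets": [[0,0,-0.03,0],[0,0,-0.06,0],[0,0,-0.09,0],[0,0,-0.11,0],[0,0,-0.12,0],[0,0,-0.12,0],[0,0,-0.12,0],[0,0,-0.12,0]]}}

```text
time: 4.87
tool_pos: [0.5195, -0.2494, 0.0965]
ee_rot: [3.141, -0.002, -0.388]
wrist_force: [-0.4, 0.7, -2.0]
width: 0.0537
finger_force: 30.0
```

```bash
python3 - <<'E'
from h import *
o=robot.get_obs();print(o["tool_pos"],o["ee_rot"],o["wrist_force"],o["width"])
s=robot.snapshot("side")[:,:,::-1].copy();t=robot.snapshot("top")[:,:,::-1].copy()
cv2.imwrite("pics/side2.png",s);cv2.imwrite("pics/top2.png",t)
f=lambda i,x,y:cv2.resize(i[y:y+100,x:x+70],(400,571),interpolation=cv2.INTER_CUBIC)
cv2.imwrite("pics/over.png",np.clip(np.hstack([f(s,316,125),f(t,385,200)])*1.3,0,255).astype(np.uint8))
E
```

```text
[ 0.5194757  -0.24939523  0.09646375] [ 3.14136464e+00 -1.72701730e-03 -3.88376930e-01] [-0.36828127  0.69596455 -1.98909463] 0.05368981560328692
```

View pics/over.png

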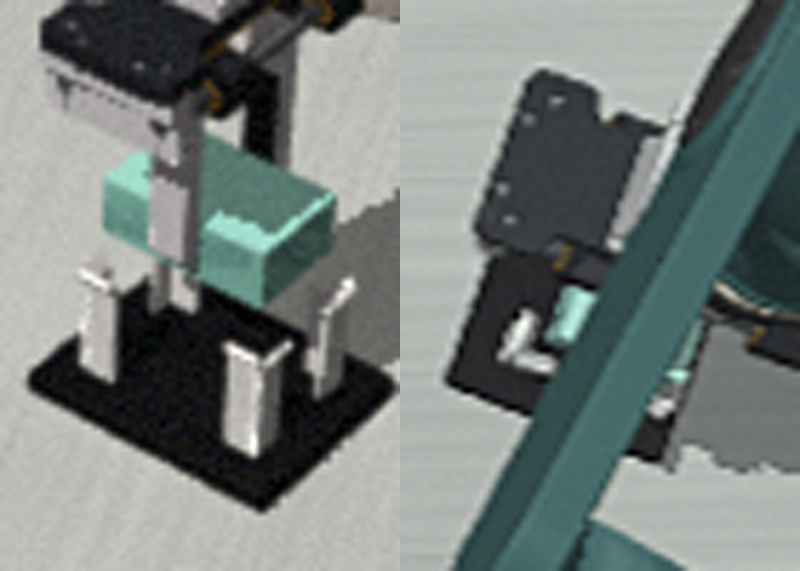

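The side crop shows the pack centred over the guides, its near lower corner at (262,306) above the near guide. The yaw matches. I lower in small steps and watch the forces.

Call:
{"method": "arm_command", "body": {"targets": [[0,0,-0.01,0],[0,0,-0.02,0],[0,0,-0.03,0],[0,0,-0.04,0],[0,0,-0.045,0],[0,0,-0.05,0],[0,0,-0.055,0],[0,0,-0.055,0]]}}

```text
time: 5.63
tool_pos: [0.5183, -0.2493, 0.0673]
ee_rot: [-3.142, 0.001, -0.389]
wrist_force: [-1.0, -0.4, -2.2]
width: 0.0536
finger_force: 30.0
```

Call:
{"method": "arm_command", "body": {"targets": [[0,0,-0.002,0],[0,0,-0.005,0],[0,0,-0.008,0],[0,0,-0.011,0],[0,0,-0.014,0],[0,0,-0.017,0],[0,0,-0.02,0],[0,0,-0.02,0]]}}

```text
time: 6.3
tool_pos: [0.5184, -0.2493, 0.0575]
ee_rot: [-3.142, 0.001, -0.389]
wrist_force: [0.0, -0.6, -2.8]
width: 0.0541
finger_force: 30.0
```

Call:
{"method": "arm_command", "body": {"targets": [[0,0,-0.01,0],[0,0,-0.02,0],[0,0,-0.03,0],[0,0,-0.04,0],[0,0,-0.05,0],[0,0,-0.06,0],[0,0,-0.066,0],[0,0,-0.07,0]]}}

```text
time: 6.97
tool_pos: [0.5183, -0.2492, 0.0222]
ee_rot: [-3.142, 0.001, -0.389]
wrist_force: [0.3, 0.8, -2.3]
width: 0.0537
finger_force: 30.0
```

Call:
{"method": "arm_command", "body": {"targets": [[0,0,-0.001,0],[0,0,-0.002,0],[0,0,-0.003,0],[0,0,-0.004,0],[0,0,-0.006,0],[0,0,-0.007,0],[0,0,-0.008,0],[0,0,-0.008,0]]}}

```text
time: 7.63
tool_pos: [0.5186, -0.2494, 0.0189]
ee_rot: [3.142, 0.0, -0.389]
wrist_force: [-0.3, 0.0, -2.3]
width: 0.0535
finger_force: 30.0
```

Call:
{"method": "arm_command", "body": {"targets": [[0,0,-0.001,0],[0,0,-0.002,0],[0,0,-0.002,0],[0,0,-0.002,0]]}}

```text
time: 7.97
tool_pos: [0.5187, -0.2494, 0.018]
ee_rot: [3.142, 0.0, -0.389]
wrist_force: [-0.5, -0.9, -2.8]
width: 0.0538
finger_force: 30.0
```

Call:
{"method": "arm_command", "body": {"targets": [[0,0,0,0],[0,0,0,0],[0,0,0,0],[0,0,0,0],[0,0,0.02,0],[0,0,0.08,0],[0,0,0.15,0],[0,0,0.22,0]], "claw": 0.15}}

```text
time: 8.63
tool_pos: [0.5181, -0.2491, 0.1293]
ee_rot: [-3.141, 0.001, -0.389]
wrist_force: [0.2, 0.7, 0.3]
width: 0.08
finger_force: 0.0
```

Call:
{"method": "arm_command", "body": {"targets": [[-0.098,0.534,0,0.255],[-0.098,0.534,0,0.255],[-0.098,0.534,0,0.255],[-0.098,0.534,0,0.255],[-0.098,0.534,0,0.255],[-0.098,0.534,0,0.255],[-0.098,0.534,0,0.255],[-0.098,0.534,0,0.255]]}}

```text
time: 9.3
tool_pos: [0.4689, 0.0215, 0.1293]
ee_rot: [-3.14, -0.002, 0.151]
wrist_force: [-0.1, -0.3, 0.1]
width: 0.0801
finger_force: 0.0
```

Call:
{"method": "arm_command", "body": {"targets": [[0,0,-0.03,0],[0,0,-0.07,0],[0,0,-0.1,0],[0,0,-0.13,0],[0,0,-0.15,0],[0,0,-0.16,0],[0,0,-0.16,0],[0,0,-0.16,0]]}}

```text
time: 9.97
tool_pos: [0.4702, 0.0171, 0.0486]
ee_rot: [3.141, -0.001, 0.145]
wrist_force: [0.0, 0.6, -0.1]
width: 0.0799
finger_force: 0.0
```

```bash
python3 - <<'E'
from h import *
o=robot.get_obs();print(o["tool_pos"],o["ee_rot"],o["wrist_force"],o["width"])
s=robot.snapshot("side")[:,:,::-1].copy();t=robot.snapshot("top")[:,:,::-1].copy()
cv2.imwrite("pics/side3.png",s);cv2.imwrite("pics/top3.png",t)
f=lambda i,x,y,h:cv2.resize(i[y:y+80,x:x+80],(400,400),interpolation=cv2.INTER_CUBIC)
cv2.imwrite("pics/p3.png",np.clip(np.hstack([f(s,316,145,0),f(s,305,205,0)])*1.3,0,255).astype(np.uint8))
E
```

```text
[0.47015089 0.01713742 0.04858521] [ 3.14118309e+00 -7.12034045e-04  1.44633872e-01] [ 0.01145195  0.55459264 -0.10024842] 0.07989573361662244
```

View pics/p3.png

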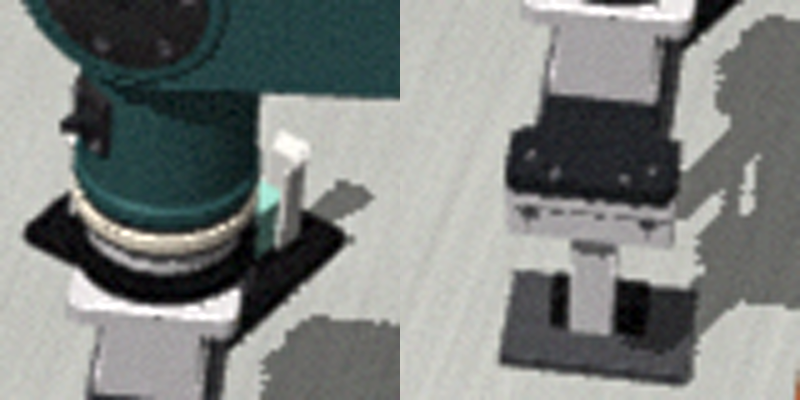

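The pack is down between the guides (teal at (265,215)). The finger stands over the middle of the follower's bar (bar from 550 to 648, finger at 592). I lower and grip.

Call:
{"method": "arm_command", "body": {"targets": [[0,0,-0.015,0],[0,0,-0.03,0],[0,0,-0.045,0],[0,0,-0.055,0],[0,0,-0.065,0],[0,0,-0.07,0],[0,0,-0.074,0],[0,0,-0.074,0]]}}

```text
time: 10.73
tool_pos: [0.4694, 0.0176, 0.0105]
ee_rot: [-3.141, 0.001, 0.145]
wrist_force: [0.2, 0.4, -0.2]
width: 0.0801
finger_force: 0.0
```

Call:
{"method": "arm_command", "body": {"targets": [[0,0,0,0],[0,0,0,0],[0,0,0,0],[0,0,0,0],[0,0,0,0],[0,0,0,0],[0,0,0,0],[0,0,0,0]], "claw": 1}}

```text
time: 11.4
tool_pos: [0.4697, 0.0176, 0.011]
ee_rot: [3.142, -0.0, 0.145]
wrist_force: [0.2, 0.6, -0.4]
width: 0.0299
finger_force: 0.0
```

```bash
python3 - <<'E'
from h import *
t=cv2.imread("pics/top3.png");h=cv2.cvtColor(t,cv2.COLOR_BGR2HSV)
comps("top",t,((h[:,:,0]>70)&(h[:,:,0]<100)&(h[:,:,1]>50)&(h[:,:,2]>45)).astype(np.uint8),.042,(395,215,450,285))
o=robot.get_obs();print(o["tool_pos"],o["width"])
E
```

```text
top rect c [ 517.4 -245.8] size [60.6 90.1] long ang 157.9 centroid [ 518.  -247.3] px [421.7 248.9]
[0.46968246 0.01755562 0.01103478] 0.029867008420729504
```

Call:
{"method": "arm_command", "body": {"targets": [[0,0,0,0],[0,0,0,0],[0,0,0,0],[0,0,0,0],[0,0,0,0],[0,0,0,0],[0,0,0,0]]}}

```text
time: 11.98
tool_pos: [0.4697, 0.0176, 0.011]
ee_rot: [3.142, -0.0, 0.145]
wrist_force: [-0.1, -0.2, -0.3]
width: 0.0136
finger_force: 30.0
```

Call:
{"method": "arm_command", "body": {"targets": [[0,0,0.02,0],[0,0,0.06,0],[0,0,0.12,0],[0,0,0.18,0],[0,0,0.23,0],[0,0,0.25,0],[0,0,0.25,0],[0,0,0.25,0]]}}

```text
time: 12.65
tool_pos: [0.4694, 0.0176, 0.1356]
ee_rot: [3.142, 0.0, 0.145]
wrist_force: [-0.2, 0.3, -1.5]
width: 0.0141
finger_force: 30.0
```

```bash
python3 - <<'E'
from h import *
o=robot.get_obs();print(o["tool_pos"],o["ee_rot"],o["wrist_force"],o["width"])
s=robot.snapshot("side")[:,:,::-1].copy();t=robot.snapshot("top")[:,:,::-1].copy()
cv2.imwrite("pics/side4.png",s);cv2.imwrite("pics/top4.png",t)
f=lambda i,x,y:cv2.resize(i[y:y+80,x:x+80],(400,400),interpolation=cv2.INTER_CUBIC)
cv2.imwrite("pics/p4.png",np.clip(np.hstack([f(s,300,160),f(t,383,208)])*1.5,0,255).astype(np.uint8))
E
```

```text
[0.46939786 0.01760238 0.13558532] [3.14156816e+00 3.22539828e-04 1.45122810e-01] [-0.1501897   0.32108206 -1.46575149] 0.014114985173098832
```

View pics/p4.png

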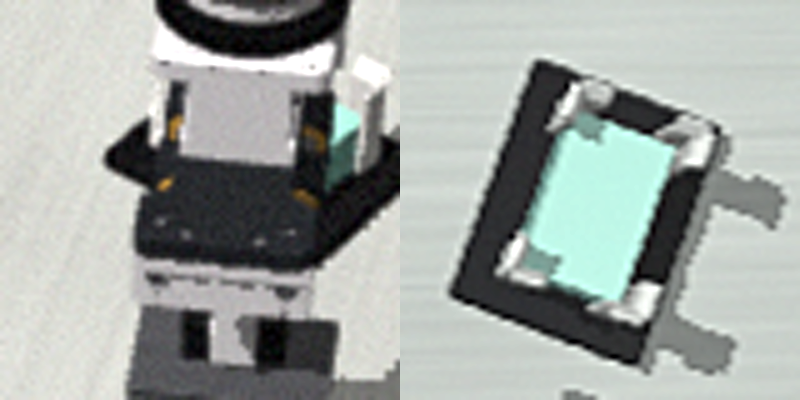

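The top crop shows the pack flat and square between all four guides. The follower is held level with the finger at mid-bar. I move it over the hopper.

Call:
{"method": "arm_command", "body": {"targets": [[0.097,-0.534,0,-0.255],[0.097,-0.534,0,-0.255],[0.097,-0.534,0,-0.255],[0.097,-0.534,0,-0.255],[0.097,-0.534,0,-0.255],[0.097,-0.534,0,-0.255],[0.097,-0.534,0,-0.255],[0.097,-0.534,0,-0.255]]}}

```text
time: 13.42
tool_pos: [0.517, -0.2537, 0.1326]
ee_rot: [3.14, 0.004, -0.394]
wrist_force: [-0.1, 0.4, -1.9]
width: 0.0132
finger_force: 30.0
```

Call:
{"method": "arm_command", "body": {"targets": [[0,0,-0.015,0],[0,0,-0.035,0],[0,0,-0.055,0],[0,0,-0.075,0],[0,0,-0.09,0],[0,0,-0.1,0],[0,0,-0.1,0],[0,0,-0.1,0]]}}

```text
time: 14.08
tool_pos: [0.5181, -0.249, 0.0858]
ee_rot: [3.142, 0.0, -0.388]
wrist_force: [0.6, -0.5, -1.8]
width: 0.0136
finger_force: 30.0
```

```bash
python3 - <<'E'
from h import *
o=robot.get_obs();print(o["tool_pos"],o["ee_rot"],o["wrist_force"],o["width"])
s=robot.snapshot("side")[:,:,::-1].copy()
cv2.imwrite("pics/side5.png",s)
cv2.imwrite("pics/p5.png",np.clip(cv2.resize(s[145:220,310:394],(672,600),interpolation=cv2.INTER_CUBIC)*1.5,0,255).astype(np.uint8))
E
```

```text
[ 0.51810849 -0.24899979  0.0857754 ] [ 3.14159188e+00  4.25468444e-04 -3.88407458e-01] [ 0.62471322 -0.52184026 -1.83409931] 0.013597035548219052
```

View pics/p5.png

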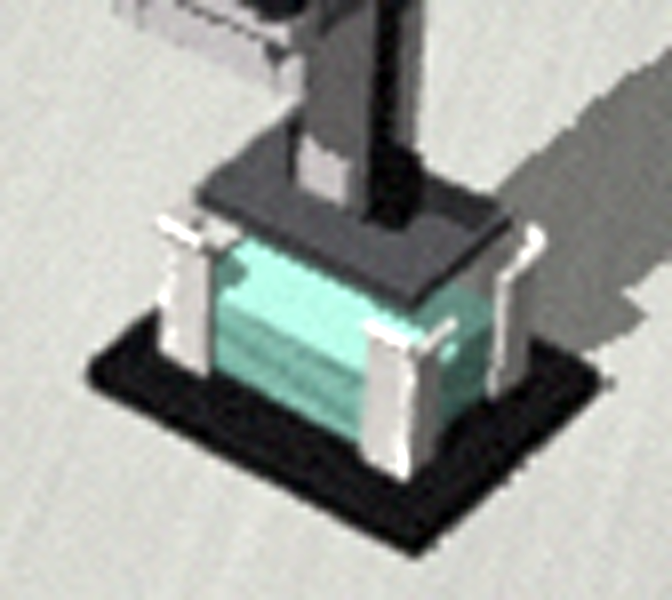

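The side crop shows the plate square over the guides, with its near corner at (412,305) above the near lip at (415,345). I lower it gently.

Call:
{"method": "arm_command", "body": {"targets": [[0,0,-0.006,0],[0,0,-0.012,0],[0,0,-0.017,0],[0,0,-0.021,0],[0,0,-0.025,0],[0,0,-0.029,0],[0,0,-0.032,0],[0,0,-0.032,0]]}}

```text
time: 14.8
tool_pos: [0.5179, -0.2493, 0.0694]
ee_rot: [-3.142, 0.001, -0.389]
wrist_force: [-0.0, 0.1, -2.1]
width: 0.014
finger_force: 30.0
```

Call:
{"method": "arm_command", "body": {"targets": [[0,0,-0.004,0],[0,0,-0.009,0],[0,0,-0.014,0],[0,0,-0.019,0],[0,0,-0.023,0],[0,0,-0.026,0],[0,0,-0.028,0],[0,0,-0.028,0]]}}

```text
time: 15.47
tool_pos: [0.518, -0.2493, 0.0556]
ee_rot: [3.142, 0.001, -0.389]
wrist_force: [-0.6, -0.7, -1.8]
width: 0.0138
finger_force: 30.0
```

Call:
{"method": "arm_command", "body": {"targets": [[0,0,-0.001,0],[0,0,-0.002,0],[0,0,-0.003,0],[0,0,-0.004,0],[0,0,-0.005,0],[0,0,-0.005,0]]}}

```text
time: 15.97
tool_pos: [0.5181, -0.2494, 0.0534]
ee_rot: [3.142, 0.0, -0.389]
wrist_force: [-1.3, -0.1, -2.5]
width: 0.0138
finger_force: 30.0
```

Call:
{"method": "arm_command", "body": {"targets": [[0,0,-0.001,0],[0,0,-0.001,0],[0,0,-0.001,0],[0,0,-0.001,0],[0,0,-0.001,0],[0,0,-0.001,0],[0,0,-0.001,0],[0,0,-0.001,0]], "claw": 0.6}}

```text
time: 16.63
tool_pos: [0.5182, -0.2494, 0.053]
ee_rot: [3.141, -0.0, -0.389]
wrist_force: [0.3, 0.1, 0.1]
width: 0.0371
finger_force: 0.0
```

Call:
{"method": "arm_command", "body": {"targets": [[0,0,0.02,0],[0,0,0.06,0],[0,0,0.12,0],[0,0,0.18,0],[0,0,0.22,0],[0,0,0.22,0]]}}

```text
time: 17.13
tool_pos: [0.5209, -0.2511, 0.1703]
ee_rot: [3.14, -0.012, -0.389]
wrist_force: [0.1, -0.1, 0.1]
width: 0.0374
finger_force: 0.0
```

Call:
{"method": "arm_command", "body": {"targets": [[-0.034,0.466,0,0.186],[-0.034,0.466,0,0.186],[-0.034,0.466,0,0.186],[-0.034,0.466,0,0.186],[-0.034,0.466,0,0.186],[-0.034,0.466,0,0.186],[-0.034,0.466,0,0.186],[-0.034,0.466,0,0.186]], "claw": 1}}

```text
time: 17.8
tool_pos: [0.5006, -0.0154, 0.1625]
ee_rot: [3.141, 0.001, 0.004]
wrist_force: [-0.1, -0.8, 0.6]
width: 0.0003
finger_force: 0.0
```

Call:
{"method": "arm_command", "body": {"targets": [[-0.034,0.466,0,0],[-0.034,0.466,0,0],[-0.034,0.466,0,0],[-0.034,0.466,0,0],[-0.034,0.466,0,0],[-0.034,0.466,0,0],[-0.034,0.466,0,0],[-0.034,0.466,0,0]]}}

```text
time: 18.47
tool_pos: [0.4845, 0.216, 0.1623]
ee_rot: [3.14, 0.001, 0.001]
wrist_force: [0.9, -1.4, 0.5]
width: 0.0002
finger_force: 0.0
```

Call:
{"method": "arm_command", "body": {"targets": [[0,0,-0.04,0],[0,0,-0.08,0],[0,0,-0.11,0],[0,0,-0.14,0],[0,0,-0.16,0],[0,0,-0.17,0],[0,0,-0.17,0],[0,0,-0.17,0]]}}

```text
time: 19.13
tool_pos: [0.4847, 0.2158, 0.0784]
ee_rot: [3.141, -0.001, -0.001]
wrist_force: [0.9, -0.1, 0.4]
width: 0.0005
finger_force: 0.0
```

```bash
python3 - <<'E'
from h import *
o=robot.get_obs();print(o["tool_pos"],o["ee_rot"],o["wrist_force"],o["width"])
out={}
for n,b in(("top",(395,215,450,285)),("side",(320,160,385,212))):
    s=robot.snapshot(n)[:,:,::-1].copy();cv2.imwrite(f"pics/{n}6.png",s);h=cv2.cvtColor(s,cv2.COLOR_BGR2HSV)
    print(n,"teal px",int((((h[:,:,0]>70)&(h[:,:,0]<100)&(h[:,:,1]>50)&(h[:,:,2]>45))[b[1]:b[3],b[0]:b[2]]).sum()))
    V=h[:,:,2]
    print("plate");comps(n,s,((V>45)&(V<90)).astype(np.uint8),.05,b,60)
    if n=="top":print(V[247,405:445]);print(V[256,400:440])
E
```

```text
[0.48474061 0.21575094 0.07837544] [ 3.14137196e+00 -5.00889482e-04 -7.12850494e-04] [ 0.86774554 -0.11155363  0.35887111] 0.00049126569660229
top teal px 66
plate
top rect c [ 517.8 -245.3] size [ 66.  100.3] long ang 157.6 centroid [ 518.3 -248.6] px [422.8 248.5]
top rect c [ 490.7 -301.9] size [ 43. 129.] long ang 163.7 centroid [ 476.4 -291.9] px [440.8 264.7]
[ 34  31  32  29  38  92 122  97  71  71  75  72  73  73  76  72  44  23
  32  34  32  32  32  35  46  48  50  49  49  48  34  24  24  26  23  25
  22  57  87  93]
[ 34  31  33  27  56 118 186 159  92  81  73  73  72  74  73  74  74  73
  58  26  10  13  19  26  30  43  51  49  48  50  50  49  35  24  27  26
  23  25  20  55]
side teal px 2850
plate
side rect c [ 514.8 -230.4] size [170.7 200. ] long ang 106.5 centroid [ 509.4 -229.9] px [355.5 184.8]
```

Call:
{"method": "arm_command", "body": {"targets": [[0,0,-0.015,0],[0,0,-0.03,0],[0,0,-0.038,0],[0,0,-0.042,0],[0,0,-0.045,0],[0,0,-0.048,0],[0,0,-0.05,0],[0,0,-0.05,0]]}}

```text
time: 19.9
tool_pos: [0.4838, 0.2165, 0.0531]
ee_rot: [3.141, 0.001, 0.001]
wrist_force: [-2.9, -1.8, 3.6]
width: 0.0003
finger_force: 1.9
```

Call:
{"method": "arm_command", "body": {"targets": [[0,0,-0.002,0],[0,0,-0.004,0],[0,0,-0.005,0],[0,0,-0.005,0],[0,0,-0.005,0]]}}

```text
time: 20.32
tool_pos: [0.4839, 0.2166, 0.0512]
ee_rot: [3.142, 0.0, 0.001]
wrist_force: [-3.6, -0.7, 6.0]
width: 0.0008
finger_force: 3.5
```

Call:
{"method": "arm_command", "body": {"targets": [[0,0,-0.001,0],[0,0,-0.002,0],[0,0,-0.003,0],[0,0,-0.003,0],[0,0,-0.003,0]]}}

```text
time: 20.73
tool_pos: [0.484, 0.2166, 0.0511]
ee_rot: [3.142, -0.0, 0.001]
wrist_force: [-7.1, -1.5, 12.4]
width: 0.0004
finger_force: 6.3
```

Call:
{"method": "arm_command", "body": {"targets": [[0,0,0.02,0],[0,0,0.04,0],[0,0,0.07,0],[0,0,0.07,0],[-0.06,0,0.07,0],[-0.132,0.004,0.07,0],[-0.132,0.004,0.07,0],[-0.132,0.004,0.07,0]]}}

```text
time: 21.4
tool_pos: [0.4169, 0.2185, 0.0831]
ee_rot: [3.141, 0.0, 0.002]
wrist_force: [0.6, 0.7, 0.6]
width: 0.0003
finger_force: 0.0
```

Call:
{"method": "arm_command", "body": {"targets": [[0,0,-0.015,0],[0,0,-0.03,0],[0,0,-0.044,0],[0,0,-0.052,0],[0,0,-0.058,0],[0,0,-0.063,0],[0,0,-0.066,0],[0,0,-0.067,0]]}}

```text
time: 22.07
tool_pos: [0.4185, 0.2183, 0.0512]
ee_rot: [3.141, -0.0, 0.0]
wrist_force: [-2.2, -3.1, 6.4]
width: 0.0003
finger_force: 3.5
```

Call:
{"method": "arm_command", "body": {"targets": [[0,0,-0.001,0],[0,0,-0.002,0],[0,0,-0.003,0],[0,0,-0.003,0],[0,0,-0.003,0]]}}

```text
time: 22.48
tool_pos: [0.4186, 0.2183, 0.0511]
ee_rot: [3.141, -0.001, 0.001]
wrist_force: [-3.8, -2.9, 11.4]
width: 0.0005
finger_force: 5.5
```

Call:
{"method": "arm_command", "body": {"targets": [[0,0,0.02,0],[0,0,0.04,0],[0,0,0.07,0],[0,0,0.07,0],[0.06,0.06,0.07,0],[0.12,0.12,0.07,0],[0.132,0.13,0.07,0],[0.132,0.13,0.07,0]]}}

```text
time: 23.15
tool_pos: [0.4852, 0.2849, 0.0826]
ee_rot: [3.141, 0.001, 0.002]
wrist_force: [-0.5, -0.9, -0.4]
width: 0.0009
finger_force: 0.0
```

Call:
{"method": "arm_command", "body": {"targets": [[0,0,-0.015,0],[0,0,-0.03,0],[0,0,-0.044,0],[0,0,-0.052,0],[0,0,-0.058,0],[0,0,-0.063,0],[0,0,-0.066,0],[0,0,-0.067,0]]}}

```text
time: 23.82
tool_pos: [0.4835, 0.283, 0.0513]
ee_rot: [3.141, 0.001, 0.001]
wrist_force: [-4.3, -2.9, 7.8]
width: 0.0004
finger_force: 3.5
```

Call:
{"method": "arm_command", "body": {"targets": [[0,0,-0.001,0],[0,0,-0.002,0],[0,0,-0.003,0],[0,0,-0.003,0],[0,0,-0.003,0]]}}

```text
time: 24.23
tool_pos: [0.4836, 0.283, 0.0512]
ee_rot: [3.141, 0.001, 0.001]
wrist_force: [-6.5, -3.6, 11.0]
width: 0.0005
finger_force: 5.4
```

Bottomed as well. I lift clear, move back out of the cameras' view of the hopper, and check.

Call:
{"method": "arm_command", "body": {"targets": [[0,0,0.02,0],[0,0,0.04,0],[0,0,0.1,0],[0,0,0.16,0],[0,0,0.24,0],[0,0,0.28,0],[0,0,0.28,0],[0,0,0.28,0]]}}

```text
time: 24.9
tool_pos: [0.4854, 0.2842, 0.1911]
ee_rot: [-3.139, -0.005, 0.001]
wrist_force: [-0.1, -0.3, -0.3]
width: 0.0004
finger_force: 0.0
```

```bash
python3 - <<'E'
from h import *
o=robot.get_obs();print(o["tool_pos"],o["wrist_force"])
I={n:robot.snapshot(n)[:,:,::-1].copy() for n in("top","side")}
for n in I:
    cv2.imwrite(f"pics/{n}7.png",I[n]);h=cv2.cvtColor(I[n],cv2.COLOR_BGR2HSV);V=h[:,:,2]
    b=(395,215,450,285) if n=="top" else (320,160,385,212)
    print(n,"teal");comps(n,I[n],((h[:,:,0]>70)&(h[:,:,0]<100)&(h[:,:,1]>50)&(h[:,:,2]>45)).astype(np.uint8),.042,b,5)
    if n=="top":
        for v in (38,):
            m=(V<v).astype(np.uint8);print("bar");comps(n,I[n],m,.074,(412,235,434,263),10)
    # change since start, away from arm/pack/follower/hopper
    d=cv2.absdiff(I[n],cv2.imread(f"pics/{n}0.png")).max(2);m=cv2.morphologyEx((d>45).astype(np.uint8),cv2.MORPH_OPEN,np.ones((3,3)))
    k,_,st,c=cv2.connectedComponentsWithStats(m)
    print("changes",[(tuple(st[i][:5])) for i in range(1,k) if st[i][4]>30])
E
```

```text
[0.48538663 0.28421588 0.1910938 ] [-0.0882377  -0.32091889 -0.25046018]
top teal
top rect c [ 531.6 -222.2] size [ 5.9 55.5] long ang 157.3 centroid [ 530.5 -221.7] px [411.4 244.2]
bar
top rect c [ 516.2 -246.1] size [15.8 45.1] long ang 157.2 centroid [ 516.2 -246. ] px [423.9 248.5]
top rect c [ 492.2 -263.6] size [ 7.4 20. ] long ang 177.3 centroid [ 489.1 -264.8] px [432.  259.3]
changes [(np.int32(338), np.int32(193), np.int32(19), np.int32(32), np.int32(320)), (np.int32(94), np.int32(208), np.int32(180), np.int32(272), np.int32(17362)), (np.int32(111), np.int32(229), np.int32(17), np.int32(25), np.int32(348)), (np.int32(419), np.int32(232), np.int32(14), np.int32(8), np.int32(75)), (np.int32(207), np.int32(253), np.int32(16), np.int32(3), np.int32(48)), (np.int32(306), np.int32(254), np.int32(26), np.int32(35), np.int32(741)), (np.int32(209), np.int32(258), np.int32(7), np.int32(18), np.int32(126)), (np.int32(194), np.int32(345), np.int32(20), np.int32(21), np.int32(276)), (np.int32(284), np.int32(379), np.int32(121), np.int32(101), np.int32(4479)), (np.int32(445), np.int32(4
[... 1707 characters left out ...]
nt32(10), np.int32(12), np.int32(68)), (np.int32(356), np.int32(186), np.int32(6), np.int32(9), np.int32(50)), (np.int32(348), np.int32(194), np.int32(7), np.int32(6), np.int32(33)), (np.int32(256), np.int32(228), np.int32(36), np.int32(28), np.int32(474)), (np.int32(324), np.int32(259), np.int32(42), np.int32(24), np.int32(803)), (np.int32(536), np.int32(278), np.int32(5), np.int32(12), np.int32(43)), (np.int32(390), np.int32(288), np.int32(6), np.int32(7), np.int32(31)), (np.int32(588), np.int32(294), np.int32(52), np.int32(79), np.int32(2834)), (np.int32(570), np.int32(306), np.int32(23), np.int32(8), np.int32(102)), (np.int32(585), np.int32(337), np.int32(11), np.int32(7), np.int32(56))]
```

```bash
python3 -c "
from bench import robot
print(robot.close_job())"
```

```text
the job is handed in; nothing more can be done
None
```

I handed the job in at about 25 s: the pack and then the follower weight are in the hopper, and the round, square and bar keys were each pressed to the stop and let up in that order; on the first descent to the pack the fingers struck the counter, reading 116.5 N at the wrist against the 120 N limit, and the true peak between readings is unknown.

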